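Right the fallen camping lantern and set its selector to medium

TASK

The camping lantern has been knocked over on the hallway console. Stand it upright on its base anywhere on the console top, setting it down gently without dropping it or letting it fall, then turn the selector on its top clockwise to the medium setting, the two-dot mark in the middle of the five, so that it rests in that click position. Leave the lantern standing there and do not disturb the upturned tumbler or any of the other gear on the console.

Things in the scene. Friction and masses are not known exactly. Their poses are not given: they have to be found in the camera images.
- lantern: Camping lantern, loose, 0.55-0.75 kg: a 64 x 64 mm square column, 163 mm tall with its selector; mass centre about 55 mm from the bottom. Origin: centre of its underside. z runs from base to selector (up when standing); -x is the front; +-y are the plain sides to grip. At the start it lies on its back: front up, z level and roughly to the robot's left, origin 32 mm above the console (height 0).
- lantern_cap (a point): Centre of the lantern's dark grey cap (64 x 64 x 30 mm), 128 mm along z from the underside; axes as the lantern's. Below the cap is a frosted white diffuser, 55 mm square, with 8 mm corner posts flush with the column (58 to 113 mm), then the heavy dark grey base (0 to 58 mm). A thin carry wire lies folded on the front, 2 mm proud, and does not get in the way.
- selector (a joint): Selector angle (rad) about the lantern's z axis: 0 at off, growing clockwise seen from above the standing lantern. Five sprung clicks 40 degrees apart: off (ring) 0, low (one dot) 0.698, medium (two dots) 1.396, high (three dots) 2.094, flash (triangle) 2.793. Let go between, it springs to the nearer one. Takes about 0.04 N m; the standing lantern may slip round a little. Starts at off or low.
- selector_grip (a point): Point on the selector's axis, 12.5 mm above the cap's top. Black selector: round skirt 41 mm across, 5 mm high, carrying a centred bar 40 long, 12 wide, 15 mm high (top 20 mm above the cap); a white line on one half of the bar's top is the pointer. In the lantern's x-y plane (angle from +x towards +y) the pointer lies at 260 degrees minus the selector angle: 260 off, 220 low, 180 medium.
- medium_mark (a point): The two white dots on the cap's top, at the front (-x) side of the selector, 26 mm from its axis and 143 mm above the lantern's underside: where the pointer must end. Seen from above, going clockwise: ring, one dot, two dots, three dots, triangle.
- tumbler: Small clear glass tumbler standing upside down, 68 mm across at the console and 88 mm high; origin under its centre.
- peg_rack: Slotted wooden rack, 120 x 170 mm, holding six silver pin pegs 185 mm long that lie along its x axis, tops about 50 mm high; origin under its centre.
- mallet: Yellow plastic mallet lying on its side along its x axis, 270 mm long, head 60 mm across and 105 mm wide at +x; origin on the console under its handle, 85 mm from the head's centre.
- puller: Steel puller hook lying along its y axis, 190 mm long, black T handle 100 mm wide at +y, 22 mm high; origin on the console under mid shank.
- wax_tin: Flat round metal tin of boot wax, 83 mm across, 31 mm high; origin under its centre.
- sunscreen: White sunscreen bottle, 54 mm across, 145 mm high, standing; origin under its centre.
- key_bowl: White ceramic bowl, 104 mm across, 40 mm high; origin under its centre.

How it is judged:
On the way, in this order (a step that is already met when the one before it is completed fails the run):
1. the lantern stands upright on the console, on its base, at rest (angle between lantern's own z axis and vertical below 0.06 rad and height (world z) of lantern between -0.003 and 0.003 m and linear speed of lantern below 0.02 m/s and angular speed of lantern below 0.1 rad/s), for 0.3 s.
2. the selector stands at the two-dot mark with the lantern still upright (angle between lantern's own z axis and vertical below 0.06 rad and height (world z) of lantern between -0.003 and 0.003 m and value of joint selector between 1.2762 and 1.5162 rad), for 0.3 s.
At the end, for the whole second after the job is handed in: The lantern stands on its base on the console, within 0.06 rad of upright and its underside within 3 mm of the console top, at rest and let go, with its selector within 0.12 rad of the two-dot mark (1.396 rad) and still (all of step 2 and linear speed of lantern below 0.02 m/s and angular speed of lantern below 0.1 rad/s and velocity of joint selector between -0.1 and 0.1 rad/s); the robot touches nothing.
It fails at once if the lantern is dropped or falls (moves faster than 0.4 m/s while no finger touches it) (linear speed of lantern above 0.4 m/s and contact force between lantern and the fingers below 0.1 N).
It fails at once if the tumbler, peg rack, mallet, puller, tin, bottle or bowl is moved more than 25 mm (distance of any of tumbler, peg_rack, mallet, puller, wax_tin, sunscreen, key_bowl from where it was at the start of the episode above 0.025 m).
It fails at once if the tumbler, or the bottle, is tipped over (angle between any of tumbler, sunscreen's own z axis and vertical above 0.5 rad).
It also fails if it takes over 58 s, if anything falls off the work surface, if the arm or the gripper's body presses on something with over 40 N, if the wrist force passes 120 N, or if a joint passes its speed limit or range.

ROBOT

A 6-joint arm with a two-finger parallel gripper is mounted at the origin on the work surface. World frame = base frame: x ahead of the robot, y to its left, z up, the work surface at z = 0. Lengths are in m, angles in rad, forces in N, time in s.
With the tool pointing down it reaches from about 0.325 to 0.875 m from the base axis. Payload 4.4 kg.
Tool frame: the origin (TCP) lies at the very end of the fingers, on their centre line; the grasp point (between the pads) lies env.grip_depth behind it (env.grip_depth is the distance from the TCP to the grasp point, in m); z points along the fingers, y is the line along which they close (so a half turn about z gives the same grasp; the last joint's range is limited). The gripper opens to 85 mm and grips with 20 to 120 N. Pads are 22 mm wide; open, the fingers measure 114 mm over their backs; the gripper's body (76 mm by 85 mm) begins 54 mm behind the grasp point. The pads swing forward as they close: fully open they stand 13 mm farther back than shut.
Start: joints at [1.022, 0.207, 1.542, -0, 1.393, -0.15], TCP at [0.223, 0.53, 0.231] pointing down, gripper open.
Joint ranges: [-2.73, 2.73], [-0.86, 2.22], [0.23, 2.46], [-1.11, 4.25], [0.08, 2.63], [-2.82, 2.82]. Speed limits (rad/s): [2.79, 2.79, 3.14, 3.14, 3.14, 3.14].

INTERFACE

Orientations are given as a 3x3 rotation matrix whose columns are the frame's x, y, z axes.
In Python, from bench import env gives the robot as it stands.
- The arm moves only by the tool play_rows, never from a script. Its arguments are lists of equal length, an entry for each row: "slide": the shift along the tool's x, y, z in m, a list of three; "spin": the turn about the tool's z in rad; "grip": the opening, from 0 (shut) to 1 (fully open). A call has exactly 10 rows; each row is the pose to reach, as a shift and turn from the pose commanded when the call began, along the tool's axes at that moment; what a row does not reach only later rows make up. A row lasts 1/10 s, in which the tool goes at most 50 mm and 8.59 degrees, less where a joint would pass 70% of its speed; a pose out of reach is approached as far as the arm can. A call with a gripper value outside its range is refused whole. The fingers move at their own pace and stop on an object; "grip_force" is the grip in N (left out, the last holds). Time passes only in rows, so rows that repeat a pose let the fingers close, or fill a call up. It gives the time, the measured TCP pose, the force, the opening and the grip force at its end, in the units of the state.
- env.state(): the state, without advancing time (a new reading comes with each control period).
- env.snapshot(name): name is "scene" or "top" or "wrist"; returns the picture (400x640x3 uint8, red, green, blue); there is no depth.
- env.camera_params(name): a dict with "fx", "fy", "cx", "cy" (pixels), "camera_from_world" (4x4, takes a point from world to camera coordinates); the wrist camera has in their place "hand_eye" (4x4, takes a point from camera to tool coordinates, whose origin is the TCP and whose axes are the flange's). Camera axes: x right, y up, looking along -z (the intrinsics and any distortion apply to the point x, -y, -z); pixel columns grow to the right and rows downward; lengths in m; the calibration is good to about 2 mm. A picture is of the moment at which its call begins: read the wrist's pose just before it. camera_params takes no time and is no camera call.
- env.finish_job(): hands the job in; it is judged then, once.
The state is a dict: "t": time; "joints": joint angles; "qvel": joint speeds; "tau": joint torques, N m; "ee_pos": TCP position; "orientation": TCP orientation; "wrist_force": force on the tool from outside, world axes, zero at the start; "wrist_torque": the same for the moment, N m; "grip_width": opening from 0.0 (shut) to 1.0 (fully open); "finger_force": force on a finger pad.
Only numpy, scipy, OpenCV 4.12 (cv2) and the standard library are available. Lean on these libraries where they do the work, as an engineer would, in place of code of your own. Each camera call takes 0.05 s, during which the arm holds its last target. There are 200 camera calls.

## Working session

There is one attempt and no reset: what is moved stays moved. The work goes in short steps, Python scripts to look and compute and a tool call to move; the robot and the scene stay as the last step left them, time stands still between calls to the robot, and variables do not carry over. Pictures are saved under pics/ and viewed, at most 10 in all, crops included, and the job is handed in when it is done.

Besides the shell and the picture viewer there is one more tool, called after ">>>" as name(argument=value, ...) on one line, values as JSON. play_rows: Moves the arm, as the interface text tells. Its arguments: {"type":"object","properties":{"slide":{"type":"array","items":{"type":"array","items":{"type":"number"}}},"spin":{"type":"array","items":{"type":"number"}},"grip":{"type":"array","items":{"type":"number"}},"grip_force":{"type":"number"}},"required":["slide","spin","grip"]}

```bash
ls; mkdir -p pics; python3 - <<'E'
from bench import env
import cv2,numpy as np
np.set_printoptions(precision=4,suppress=True)
s=env.state();print(s, env.grip_depth)
for n in["scene","top","wrist"]:
    im=env.snapshot(n);cv2.imwrite(f"pics/{n}0.png",im[:,:,::-1]);print(n,env.camera_params(n))
E
```

```text
pics
{'t': 0.0, 'joints': array([ 1.0225,  0.2074,  1.543 ,  0.    ,  1.3935, -0.1505]), 'qvel': array([-0.0001,  0.0006, -0.0009, -0.0011,  0.0011,  0.0005]), 'tau': array([ -0.0012, -38.3036, -29.1597,  -0.0002,   0.0105,   0.    ]), 'ee_pos': array([0.2224, 0.5294, 0.2301]), 'orientation': array([[-0.9219,  0.3874, -0.0012],
       [ 0.3874,  0.9219, -0.002 ],
       [ 0.0004, -0.0023, -1.    ]]), 'wrist_force': array([ 0.5364,  0.7453, -0.916 ]), 'wrist_torque': array([ 0.021 , -0.0115, -0.0638]), 'finger_force': 0.0, 'grip_width': 1.0048996009183053} 0.0187
scene {'fx': 399.45936343858557, 'fy': 399.45936343858557, 'cx': 309.76387186941184, 'cy': 191.7210449869813, 'camera_from_world': array([[ 0.5653,  0.8249, -0.0075, -0.2872],
       [-0.5384,  0.3758,  0.7543,  0.2647],
       [ 0.625 , -0.4223,  0.6565, -1.7429],
       [ 0.    ,  0.    ,  0.    ,  1.    ]])}
top {'fx': 428.12137845433443, 'fy': 428.12137845433443, 'cx': 326.6577515947276, 'cy': 196.145708223586, 'camera_from_world': array([[ 0.0099, -0.9999, -0.0056, -0.0678],
       [ 0.9788,  0.0085,  0.2048, -0.5552],
       [-0.2048, -0.0075,  0.9788, -1.2089],
       [ 0.    ,  0.    ,  0.    ,  1.    ]])}
wrist {'fx': 322.3332474830961, 'fy': 322.3332474830961, 'cx': 320.86718595892063, 'cy': 196.55360119484743, 'hand_eye': array([[ 0.0005,  0.9462,  0.3235,  0.0835],
       [ 1.    , -0.0008,  0.0009, -0.0013],
       [ 0.0011,  0.3235, -0.9462, -0.1429],
       [ 0.    ,  0.    ,  0.    ,  1.    ]])}
```

View pics/top0.png

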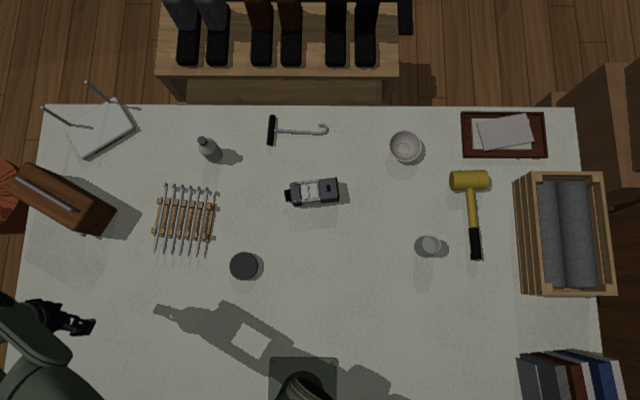

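View pics/scene0.png

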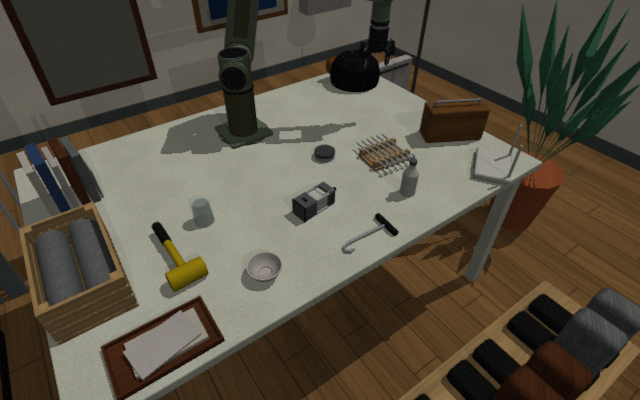

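Top: the lantern spans about (285,196) (selector) to (340,190) (base), with the front up. The space to its right and below is free. Now I'll measure its face from both fixed views.

```bash
cat > h.py <<'E'
import numpy as np,cv2
from bench import env
np.set_printoptions(precision=4,suppress=True)
def cam(name,st=None):
    p=env.camera_params(name)
    K=(p["fx"],p["fy"],p["cx"],p["cy"])
    if name=="wrist":
        T=np.eye(4);T[:3,:3]=st["orientation"];T[:3,3]=st["ee_pos"]
        W=T@p["hand_eye"]
    else: W=np.linalg.inv(p["camera_from_world"])
    return K,W
def ray(c,uv):
    (fx,fy,cx,cy),W=c
    d=np.array([(uv[0]-cx)/fx,-(uv[1]-cy)/fy,-1.])
    return W[:3,3],W[:3,:3]@d
def plane(c,uv,z):
    o,d=ray(c,uv);return o+d*(z-o[2])/d[2]
def tri(ca,ua,cb,ub):
    o1,d1=ray(ca,ua);o2,d2=ray(cb,ub)
    s=np.linalg.lstsq(np.c_[d1,-d2],o2-o1,rcond=None)[0]
    a=o1+d1*s[0];b=o2+d2*s[1];return (a+b)/2,np.linalg.norm(a-b)
def proj(c,P):
    (fx,fy,cx,cy),W=c
    q=np.linalg.inv(W)@np.r_[P,1];return np.array([cx-fx*q[0]/q[2],cy+fy*q[1]/q[2]])
E
python3 - <<'E'
from h import *
c=cam("top")
for uv in[(288,196),(340,190),(315,192)]:print(plane(c,uv,.032),plane(c,uv,.064))
t=cv2.imread("pics/top0.png")[160:225,265:365];s=cv2.imread("pics/scene0.png")[170:230,275:355]
cv2.imwrite("pics/a.png",np.vstack([cv2.resize(t,(800,300),interpolation=cv2.INTER_CUBIC)[:, :],cv2.resize(s,(400,300),interpolation=cv2.INTER_CUBIC).repeat(1,1) if 0 else np.pad(cv2.resize(s,(400,300),interpolation=cv2.INTER_CUBIC),((0,0),(0,400),(0,0)))]))
print(plane(c,(428,245),.05),plane(c,(244,265),.03))
E
```

```text
[0.5605 0.0543 0.032 ] [0.5538 0.0511 0.064 ]
[ 0.5804 -0.1027  0.032 ] [ 0.5733 -0.1019  0.064 ]
[ 0.5736 -0.0271  0.032 ] [ 0.5666 -0.0282  0.064 ]
[ 0.4151 -0.3581  0.05  ] [0.3535 0.1775 0.03  ]
```

>>> play_rows(slide=[[-0.04, -0.028, 0], [-0.08, -0.056, 0], [-0.12, -0.084, 0], [-0.16, -0.112, 0], [-0.2, -0.14, 0], [-0.24, -0.168, 0], [-0.28, -0.196, 0], [-0.32, -0.224, 0], [-0.36, -0.252, 0], [-0.4, -0.28, 0]], spin=[0.1, 0.2, 0.3, 0.4, 0.5, 0.6, 0.7, 0.8, 0.92, 1.045], grip=[1, 1, 1, 1, 1, 1, 1, 1, 1, 1])

```text
t: 1.15
ee_pos: [0.4836, 0.1152, 0.2311]
orientation: [[-0.122, 0.992, -0.0], [0.992, 0.122, 0.0], [0.0, -0.0, -1.0]]
wrist_force: [0.5, 0.6, 0.0]
grip_width: 1.001
finger_force: 0.0
```

```bash
python3 - <<'E'
from h import *
s=env.state();print(s["t"],s["ee_pos"],s["joints"]);R=s["orientation"];print(R)
print(R.T@(np.array([.57,-.03,.23])-s["ee_pos"]))
E
```

```text
1.15 [0.4836 0.1152 0.2311] [ 0.0593  0.0398  1.7283  0.0003  1.3736 -0.0635]
[[-0.1224  0.9925 -0.0001]
 [ 0.9925  0.1224  0.0002]
 [ 0.0003 -0.     -1.    ]]
[-0.1546  0.068   0.0011]
```

View pics/a.png

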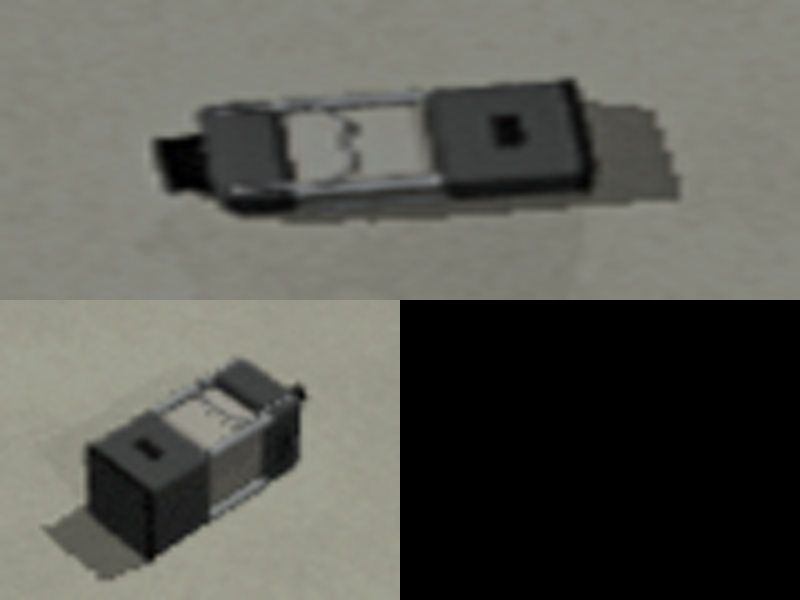

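The crops show the selector at the left end (top px ~(287,195)), cap at 291–301, base ending at ~338 px. The front is up, as described. I'll look with the wrist camera from here and from above the lantern.

```bash
python3 - <<'E'
from h import *
import pickle
s=env.state();im=env.snapshot("wrist");cv2.imwrite("pics/w1.png",im[:,:,::-1]);pickle.dump(s,open("w1.pkl","wb"))
E
```

>>> play_rows(slide=[[-0.03, 0.012, 0], [-0.06, 0.024, 0], [-0.09, 0.036, 0], [-0.12, 0.05, 0], [-0.145, 0.062, 0], [-0.155, 0.068, 0], [-0.155, 0.068, 0], [-0.155, 0.068, 0], [-0.155, 0.068, 0], [-0.155, 0.068, 0]], spin=[0, 0, 0, 0, 0, 0, 0, 0, 0, 0], grip=[1, 1, 1, 1, 1, 1, 1, 1, 1, 1])

```text
t: 2.2
ee_pos: [0.5697, -0.0268, 0.2314]
orientation: [[-0.129, 0.992, -0.0], [0.992, 0.129, 0.0], [0.0, -0.0, -1.0]]
wrist_force: [0.1, 0.0, 0.2]
grip_width: 0.996
finger_force: 0.0
```

```bash
python3 - <<'E'
from h import *
import pickle
s=env.state();im=env.snapshot("wrist");cv2.imwrite("pics/w2.png",im[:,:,::-1]);pickle.dump(s,open("w2.pkl","wb"))
a=cv2.imread("pics/w1.png");b=im[:,:,::-1]
cv2.imwrite("pics/w12.png",np.vstack([a[100:400],b[100:400]]))
E
```

```text
(no output)
```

View pics/w12.png

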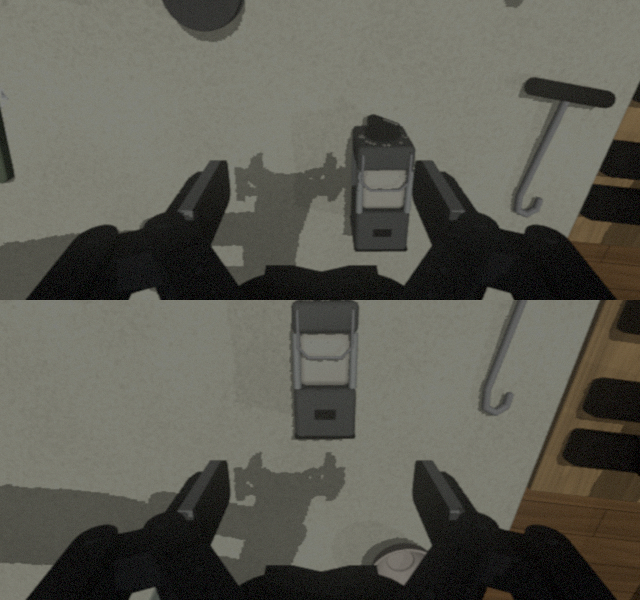

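Wrist 1 (crop rows +100): front-face base-end corners at about (355,350) and (406,350), with the slot at (382,333). In wrist 2 the base end is at about (296,237)–(354,237), with the slot at (325,214). I'll triangulate these.

```bash
python3 - <<'E'
from h import *
import pickle
C=[];F=[]
for n,(x0,y0,x1,y1) in(("w1",(340,215,414,370)),("w2",(270,95,375,260))):
    c=cam("wrist",pickle.load(open(n+".pkl","rb")));C.append(c)
    g=cv2.cvtColor(cv2.imread(f"pics/{n}.png"),cv2.COLOR_BGR2GRAY)[y0:y1,x0:x1]
    pts={}
    for nm,m,amin in(("slot",g<38,30),("base",(g<72),500),("diff",(g>122),300)):
        k,lab,st,ce=cv2.connectedComponentsWithStats(m.astype(np.uint8))
        for i in range(1,k):
            if st[i,4]>amin: print(n,nm,st[i,4],st[i,:4]+[x0,y0,0,0],ce[i]+[x0,y0], np.round(cv2.boxPoints(cv2.minAreaRect(np.argwhere(lab==i)[:,::-1].astype(np.float32)))+[x0,y0],1).tolist())
a=lambda u,v:print(u,v,*tri(C[0],u,C[1],v))
a((382,333),(325,214));a((355,350),(296.5,237));a((406,350),(354.5,237))
E
```

```text
w1 slot 452 [365 216  36  26] [381.0531 230.4137] [[361.8, 235.5], [370.0, 213.6], [403.3, 226.1], [395.1, 248.0]]
w1 slot 59 [351 297   4  30] [352.9153 312.2881] [[351.0, 297.0], [354.0, 297.0], [354.0, 326.0], [351.0, 326.0]]
w1 slot 105 [374 329  17   8] [382.0286 332.581 ] [[374.0, 329.0], [390.0, 329.0], [390.0, 336.0], [374.0, 336.0]]
w1 slot 132 [340 366  36   4] [358.8333 367.6061] [[340.0, 366.0], [375.0, 366.0], [375.0, 369.0], [340.0, 369.0]]
w1 base 5420 [346 215  68 137] [378.5921 284.7399] [[342.5, 349.8], [353.0, 213.3], [416.7, 218.2], [406.2, 354.7]]
w1 diff 354 [379 310  35  60] [403.0621 350.6497] [[379.0, 310.0], [413.0, 310.0], [413.0, 369.0], [379.0, 369.0]]
w2 slot 35 [306  95  12   5] [311.6     96.5143] [[306.0, 95.0], [317.0, 95.0], [317.0, 99.0], [306.0, 99.0]]
w2 slot 31 [325  95  13   5] [330.9677  96.9355] [[325.0, 99.0], [325.0, 95.0], [337.0, 95.0], [337.0, 99.0]]
w2 slot 115 [315 210  20  10] [324.7652 214.1739] [[315.0, 210.0], [334.0, 210.0], [334.0, 219.0], [315.0, 219.0]]
w2 base 2147 [291  95  67  46] [324.5952 114.8528] [[290.3, 136.9], [292.7, 92.4], [358.6, 95.8], [356.3, 140.4]]
w2 base 3274 [292 183  64  57] [323.8323 211.865 ] [[291.9, 184.2], [354.7, 182.8], [355.9, 238.5], [293.2, 239.9]]
w2 diff 1725 [345  95  30 165] [365.669  174.2899] [[345.0, 95.0], [374.0, 95.0], [374.0, 259.0], [345.0, 259.0]]
w2 diff 398 [304 137  41  18] [321.593  145.4397] [[303.6, 153.5], [304.1, 136.9], [344.2, 138.1], [343.7, 154.7]]
w2 diff 387 [304 160  41  20] [322.093  169.1034] [[303.9, 161.0], [343.9, 160.0], [344.4, 178.8], [304.4, 179.8]]
(382, 333) (325, 214) [ 0.5784 -0.0686  0.0656] 0.0003088343144375069
(355, 350) (296.5, 237) [ 0.5517 -0.1002  0.0627] 0.0009865817153204318
(406, 350) (354.5, 237) [ 0.6129 -0.0915  0.0638] 0.0009209209560753478
```

>>> play_rows(slide=[[0.02, 0.001, 0.03], [0.04, 0.002, 0.06], [0.058, 0.003, 0.09], [0.058, 0.003, 0.12], [0.058, 0.003, 0.145], [0.058, 0.003, 0.17], [0.058, 0.003, 0.19], [0.058, 0.003, 0.208], [0.058, 0.003, 0.218], [0.058, 0.003, 0.219]], spin=[0, 0, 0, 0, 0, 0, 0, 0, 0, 0], grip=[1, 1, 1, 1, 1, 1, 1, 1, 1, 1])

```text
t: 3.25
ee_pos: [0.5645, 0.0304, 0.011]
orientation: [[-0.128, 0.992, -0.003], [0.992, 0.128, 0.0], [0.001, -0.003, -1.0]]
wrist_force: [0.4, 0.1, -0.1]
grip_width: 1.001
finger_force: 0.0
```

>>> play_rows(slide=[[0, 0, 0], [0, 0, 0], [0, 0, 0], [0, 0, 0], [0, 0, 0], [0, 0, 0], [0, 0, 0], [0, 0, 0], [0, 0, 0], [0, 0, 0]], spin=[0, 0, 0, 0, 0, 0, 0, 0, 0, 0], grip=[0.85, 0.8, 0.75, 0.7, 0.65, 0.6, 0.6, 0.6, 0.6, 0.6], grip_force=20)

```text
t: 4.25
ee_pos: [0.5666, 0.0298, 0.0135]
orientation: [[-0.128, 0.992, 0.002], [0.992, 0.128, -0.0], [-0.0, 0.001, -1.0]]
wrist_force: [-2.2, 0.5, 5.8]
grip_width: 0.749
finger_force: 24.0
```

>>> play_rows(slide=[[-0.003, 0, -0.012], [-0.007, 0, -0.023], [-0.011, 0, -0.032], [-0.016, 0, -0.041], [-0.022, 0, -0.05], [-0.028, 0, -0.058], [-0.036, 0, -0.065], [-0.043, 0, -0.072], [-0.051, 0, -0.078], [-0.06, 0, -0.084]], spin=[0, 0, 0, 0, 0, 0, 0, 0, 0, 0], grip=[0.6, 0.6, 0.6, 0.6, 0.6, 0.6, 0.6, 0.6, 0.6, 0.6])

```text
t: 5.25
ee_pos: [0.5733, -0.0303, 0.0964]
orientation: [[-0.128, 0.992, -0.001], [0.992, 0.128, 0.0], [0.0, -0.001, -1.0]]
wrist_force: [0.6, -0.3, -6.9]
grip_width: 0.749
finger_force: 23.8
```

```bash
python3 - <<'E'
from h import *
cv2.imwrite("pics/s3.png",cv2.resize(env.snapshot("scene")[120:260,230:400,::-1],None,fx=4,fy=4,interpolation=cv2.INTER_CUBIC))
E
```

```text
(no output)
```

View pics/s3.png

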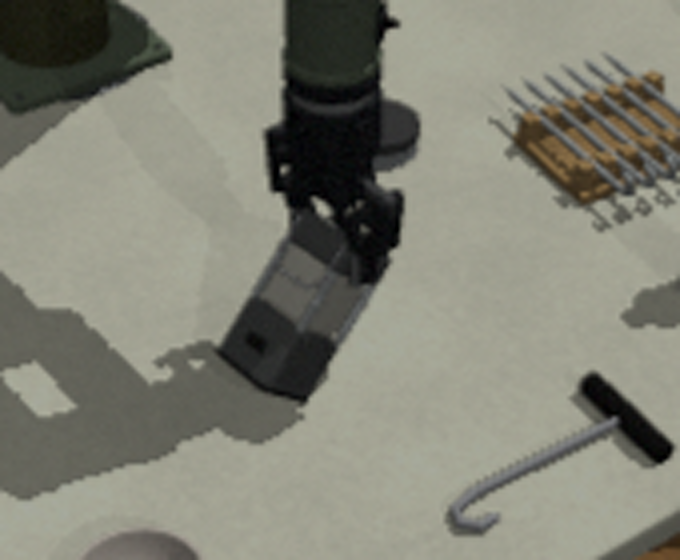

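The lantern is gripped at the cap and tilting base-down at about 45–50° with its base edge at the console. I'll continue the arc.

>>> play_rows(slide=[[-0.009, 0, -0.005], [-0.019, 0, -0.009], [-0.028, 0, -0.013], [-0.038, 0, -0.015], [-0.0485, 0, -0.017], [-0.059, 0, -0.0185], [-0.069, 0, -0.019], [-0.0795, 0, -0.018], [-0.09, 0, -0.017], [-0.1, 0, -0.016]], spin=[0, 0, 0, 0, 0, 0, 0, 0, 0, 0], grip=[0.6, 0.6, 0.6, 0.6, 0.6, 0.6, 0.6, 0.6, 0.6, 0.6])

```text
t: 6.3
ee_pos: [0.5862, -0.1297, 0.1119]
orientation: [[-0.128, 0.992, -0.001], [0.992, 0.128, 0.0], [0.0, -0.001, -1.0]]
wrist_force: [0.6, -0.5, -6.5]
grip_width: 0.748
finger_force: 24.1
```

```bash
python3 - <<'E'
from h import *
s=env.state();print(s["wrist_force"],s["wrist_torque"])
cv2.imwrite("pics/s4.png",cv2.resize(env.snapshot("scene")[120:270,210:360,::-1],None,fx=4,fy=4,interpolation=cv2.INTER_CUBIC))
E
```

```text
[ 0.6153 -0.5026 -6.5194] [ 0.2283 -0.0096  0.0111]
```

View pics/s4.png

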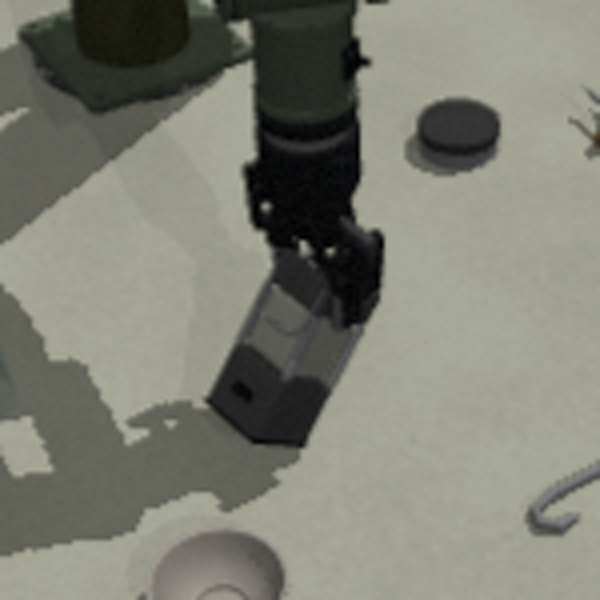

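It now hangs about 30° from upright (the wrist torque gives 28.7°), held there by pad friction. I'll bring it back, touch the base edge down and drag it toward −s so console friction finishes the rotation.

>>> play_rows(slide=[[0.003, 0, 0], [0.01, 0, 0], [0.018, 0, 0], [0.027, 0, 0], [0.036, 0, 0], [0.045, 0, 0], [0.053, 0, 0], [0.058, 0, 0.001], [0.06, 0, 0.003], [0.06, 0, 0.005]], spin=[0, 0, 0, 0, 0, 0, 0, 0, 0, 0], grip=[0.6, 0.6, 0.6, 0.6, 0.6, 0.6, 0.6, 0.6, 0.6, 0.6])

```text
t: 7.35
ee_pos: [0.5786, -0.0691, 0.1071]
orientation: [[-0.128, 0.992, -0.0], [0.992, 0.128, -0.0], [-0.0, -0.0, -1.0]]
wrist_force: [-0.2, -0.9, -7.2]
grip_width: 0.743
finger_force: 24.4
```

```bash
python3 - <<'E'
from h import *
s=env.state();print(s["ee_pos"],s["wrist_force"],s["wrist_torque"])
E
```

```text
[ 0.5786 -0.0691  0.1071] [-0.2196 -0.9162 -7.224 ] [ 0.1718  0.0385 -0.0049]
```

>>> play_rows(slide=[[0, 0, 0.002], [-0.004, 0, 0.002], [-0.01, 0, 0.001], [-0.018, 0, 0], [-0.026, 0, -0.001], [-0.034, 0, -0.002], [-0.042, 0, -0.002], [-0.05, 0, -0.002], [-0.058, 0, -0.001], [-0.066, 0, 0]], spin=[0, 0, 0, 0, 0, 0, 0, 0, 0, 0], grip=[0.6, 0.6, 0.6, 0.6, 0.6, 0.6, 0.6, 0.6, 0.6, 0.6])

```text
t: 8.35
ee_pos: [0.5871, -0.1355, 0.1071]
orientation: [[-0.128, 0.992, -0.0], [0.992, 0.128, 0.0], [0.0, -0.0, -1.0]]
wrist_force: [0.3, -0.6, -7.1]
grip_width: 0.749
finger_force: 24.4
```

```bash
python3 - <<'E'
from h import *
s=env.state();print(s["wrist_force"],s["wrist_torque"])
cv2.imwrite("pics/s5.png",np.hstack([cv2.resize(env.snapshot(n)[y:y+120,x:x+120,::-1],None,fx=3,fy=3,interpolation=cv2.INTER_CUBIC) for n,x,y in(("scene",220,130),("top",280,150))]))
E
```

```text
[ 0.3483 -0.5779 -7.1102] [ 0.2283  0.0721 -0.0119]
```

View pics/s5.png

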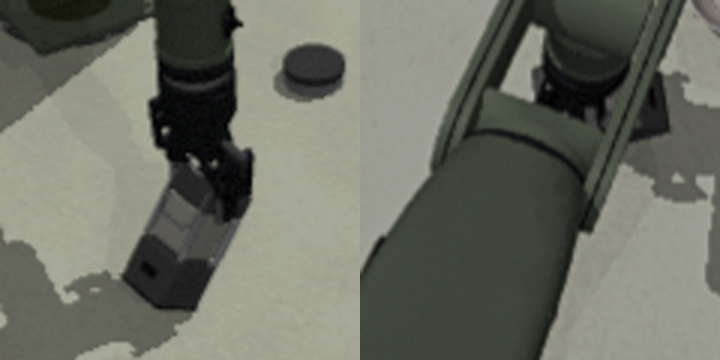

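```bash
cat >> h.py <<'E'
def side(c,uv,g,n):
    o,d=ray(c,uv);p=o+d*((n@g+.032-n@o)/(n@d));return p
E
python3 - <<'E'
from h import *
c=cam("scene");s=env.state();g=s["ee_pos"];R=s["orientation"];n=R[:,1]
for uv in[(273.3,231),(284.3,232.7),(300.5,199)]:
    p=side(c,uv,g,n);print(p,(p-g)@R[:,0])
E
```

```text
[ 0.6299 -0.2186  0.0478] -0.08723870704507956
[ 0.6247 -0.178   0.0108] -0.04621017693387607
[ 0.6157 -0.1076  0.1122] 0.02469274936021443
```

By the side-plane rays, the lantern is tilted about 35–40° from upright and its lowest edge is still some 8 mm above the console. I'll move back and lower to real contact.

>>> play_rows(slide=[[0.004, 0, 0], [0.012, 0, 0.001], [0.02, 0, 0.002], [0.03, 0, 0.002], [0.04, 0, 0.003], [0.05, 0, 0.004], [0.058, 0, 0.005], [0.06, 0, 0.006], [0.06, 0, 0.007], [0.06, 0, 0.007]], spin=[0, 0, 0, 0, 0, 0, 0, 0, 0, 0], grip=[0.6, 0.6, 0.6, 0.6, 0.6, 0.6, 0.6, 0.6, 0.6, 0.6])

```text
t: 9.45
ee_pos: [0.5798, -0.0753, 0.1023]
orientation: [[-0.127, 0.992, 0.001], [0.992, 0.127, -0.0], [-0.0, 0.001, -1.0]]
wrist_force: [-4.7, 1.6, 5.8]
grip_width: 0.75
finger_force: 25.7
```

>>> play_rows(slide=[[0, 0, 0.001], [0, 0, 0.002], [0, 0, 0.002], [0, 0, 0.002], [0, 0, 0.002], [0, 0, 0.002], [0, 0, 0.002], [0, 0, 0.002], [0, 0, 0.002], [0, 0, 0.002]], spin=[0, 0, 0, 0, 0, 0, 0, 0, 0, 0], grip=[0.6, 0.6, 0.6, 0.6, 0.6, 0.6, 0.6, 0.6, 0.6, 0.6])

```text
t: 10.45
ee_pos: [0.5799, -0.0752, 0.1022]
orientation: [[-0.127, 0.992, 0.001], [0.992, 0.127, 0.0], [0.0, 0.001, -1.0]]
wrist_force: [-7.5, 3.7, 13.9]
grip_width: 0.749
finger_force: 26.7
```

>>> play_rows(slide=[[-0.0085, 0, -0.0034], [-0.0173, 0, -0.0065], [-0.026, 0, -0.009], [-0.035, 0, -0.011], [-0.0445, 0, -0.012], [-0.0536, 0, -0.0124], [-0.063, 0, -0.012], [-0.072, 0, -0.011], [-0.081, 0, -0.009], [-0.0856, 0, -0.0075]], spin=[0, 0, 0, 0, 0, 0, 0, 0, 0, 0], grip=[0.6, 0.6, 0.6, 0.6, 0.6, 0.6, 0.6, 0.6, 0.6, 0.6])

```text
t: 11.45
ee_pos: [0.591, -0.1622, 0.1083]
orientation: [[-0.127, 0.992, 0.001], [0.992, 0.127, -0.002], [-0.002, 0.001, -1.0]]
wrist_force: [-5.7, 0.1, 10.0]
grip_width: 0.749
finger_force: 27.1
```

```bash
python3 - <<'E'
from h import *
s=env.state();print(s["wrist_force"],s["wrist_torque"])
cv2.imwrite("pics/s6.png",cv2.resize(env.snapshot("scene")[130:250,220:340,::-1],None,fx=4,fy=4,interpolation=cv2.INTER_CUBIC))
E
```

```text
[-5.7183  0.0832 10.0376] [0.2561 1.2634 0.0574]
```

View pics/s6.png

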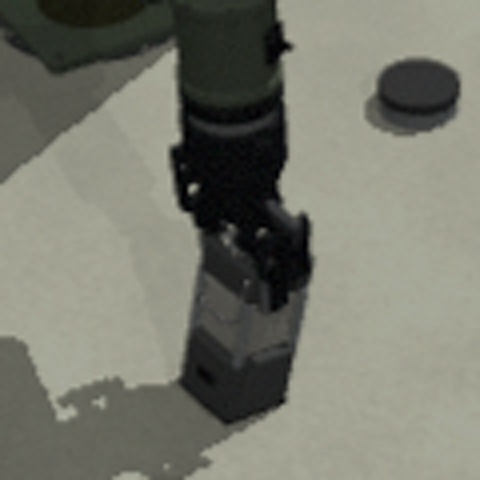

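```bash
python3 - <<'E'
from h import *
c=cam("scene");s=env.state();g=s["ee_pos"];R=s["orientation"];n=R[:,1]
for uv in[(277,235.2),(291.2,230.7),(296.5,199)]:
    p=side(c,uv,g,n);print(p,(p-g)@R[:,0])
E
```

```text
[ 0.629  -0.2068  0.0209] -0.048153472645950435
[ 0.6218 -0.1506  0.001 ] 0.008600781913685343
[ 0.6183 -0.1237  0.1224] 0.0354147345739451
```

Tilt is now about 15°, with the base edge past the grip line, so a bit more drag plus a press completes it.

>>> play_rows(slide=[[-0.005, 0, 0], [-0.01, 0, 0.001], [-0.015, 0, 0.001], [-0.02, 0, 0.001], [-0.025, 0, 0.001], [-0.027, 0, 0.002], [-0.027, 0, 0.003], [-0.027, 0, 0.003], [-0.027, 0, 0.003], [-0.027, 0, 0.003]], spin=[0, 0, 0, 0, 0, 0, 0, 0, 0, 0], grip=[0.6, 0.6, 0.6, 0.6, 0.6, 0.6, 0.6, 0.6, 0.6, 0.6])

```text
t: 12.5
ee_pos: [0.594, -0.1878, 0.1036]
orientation: [[-0.128, 0.992, 0.001], [0.992, 0.128, -0.002], [-0.002, 0.0, -1.0]]
wrist_force: [-4.4, -1.7, 5.3]
grip_width: 0.75
finger_force: 26.5
```

```bash
python3 - <<'E'
from h import *
s=env.state();print(s["wrist_force"],s["wrist_torque"])
cv2.imwrite("pics/s7.png",cv2.resize(env.snapshot("scene")[130:250,220:340,::-1],None,fx=4,fy=4,interpolation=cv2.INTER_CUBIC))
E
```

```text
[-4.3829 -1.7011  5.2884] [-0.2105  0.9981  0.1207]
```

View pics/s7.png

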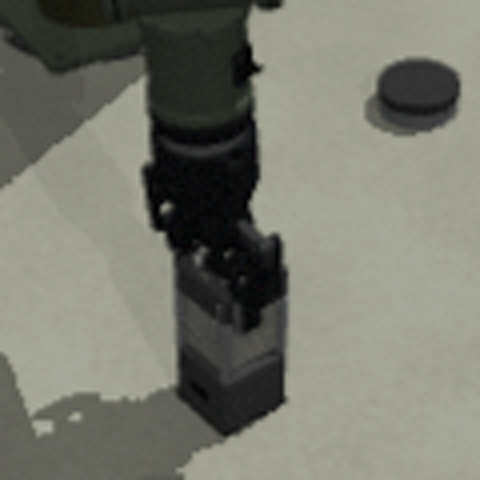

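The lantern looks upright: its vertical edge runs x≈284 from top to bottom. I'll check it numerically.

```bash
python3 - <<'E'
from h import *
c=cam("scene");s=env.state();g=s["ee_pos"];R=s["orientation"];n=R[:,1]
for uv in[(276.5,238.5),(291.2,230.2),(291.2,203)]:
    p=side(c,uv,g,n);print(p,(p-g)@R[:,0])
im=cv2.cvtColor(cv2.imread("pics/s7.png"),cv2.COLOR_BGR2GRAY)
for y in range(300,400,10):
    r=im[y].astype(int);d=np.diff(r);print(y,160+np.argmin(d[160:200]),270+np.argmax(d[270:300]),end=' | ')
E
```

```text
[ 0.6291 -0.2097  0.0075] -0.025974143939263495
[ 0.6214 -0.1503  0.0028] 0.033925624864945755
[ 0.6207 -0.1446  0.1186] 0.039443634369772454
300 173 285 | 310 173 285 | 320 174 287 | 330 174 285 | 340 174 285 | 350 177 285 | 360 177 284 | 370 177 283 | 380 177 283 | 390 174 283 |
```

>>> play_rows(slide=[[-0.003, 0, 0.001], [-0.006, 0, 0.002], [-0.006, 0, 0.003], [-0.006, 0, 0.003], [-0.006, 0, 0.003], [-0.006, 0, 0.003], [-0.006, 0, 0.001], [-0.006, 0, 0], [-0.006, 0, -0.001], [-0.006, 0, -0.001]], spin=[0, 0, 0, 0, 0, 0, 0, 0, 0, 0], grip=[0.6, 0.6, 0.6, 0.6, 0.6, 0.6, 0.6, 0.6, 0.6, 0.6])

```text
t: 13.55
ee_pos: [0.5939, -0.192, 0.1022]
orientation: [[-0.128, 0.992, -0.002], [0.992, 0.128, 0.001], [0.002, -0.002, -1.0]]
wrist_force: [0.4, 0.7, -6.1]
grip_width: 0.75
finger_force: 25.5
```

```bash
python3 - <<'E'
from h import *
s=env.state();print(s["wrist_force"],s["wrist_torque"],s["ee_pos"])
im=cv2.resize(env.snapshot("scene")[130:250,220:340,::-1],None,fx=4,fy=4,interpolation=cv2.INTER_CUBIC);cv2.imwrite("pics/s8.png",im)
im=cv2.cvtColor(im,cv2.COLOR_BGR2GRAY)
for y in range(300,400,10):
    r=im[y].astype(int);d=np.diff(r);print(y,155+np.argmin(d[155:200]),260+np.argmax(d[260:300]),end=' | ')
E
```

```text
[ 0.3801  0.743  -6.1214] [-0.0706 -0.045  -0.0178] [ 0.5939 -0.192   0.1022]
300 169 281 | 310 173 283 | 320 171 283 | 330 173 283 | 340 173 283 | 350 177 283 | 360 177 283 | 370 177 283 | 380 177 284 | 390 177 284 |
```

Upright now, with its weight just carried. I'll lower 1.5 mm and open.

>>> play_rows(slide=[[0, 0, 0.001], [0, 0, 0.0015], [0, 0, 0.0015], [0, 0, 0.0015], [0, 0, 0.0015], [0, 0, 0.0015], [0, 0, 0.0015], [0, 0, 0.0015], [0, 0, 0.0015], [0, 0, 0.0015]], spin=[0, 0, 0, 0, 0, 0, 0, 0, 0, 0], grip=[0.7, 0.7, 0.72, 0.74, 0.76, 0.78, 0.82, 0.86, 0.92, 1])

```text
t: 14.6
ee_pos: [0.5948, -0.193, 0.1027]
orientation: [[-0.128, 0.992, 0.001], [0.992, 0.128, -0.0], [-0.0, 0.001, -1.0]]
wrist_force: [0.9, -0.6, 0.4]
grip_width: 1.002
finger_force: 0.0
```

>>> play_rows(slide=[[0, 0, -0.005], [0, 0, -0.015], [0, 0, -0.03], [0, 0, -0.05], [0, 0, -0.075], [0, 0, -0.1], [0, 0, -0.125], [0, 0, -0.15], [0, 0, -0.17], [0, 0, -0.18]], spin=[0, 0, 0, 0, 0, 0, 0, 0, 0, 0], grip=[1, 1, 1, 1, 1, 1, 1, 1, 1, 1])

```text
t: 15.6
ee_pos: [0.5958, -0.1935, 0.2869]
orientation: [[-0.128, 0.992, 0.006], [0.992, 0.128, -0.003], [-0.004, 0.005, -1.0]]
wrist_force: [0.9, 0.2, -0.2]
grip_width: 0.998
finger_force: 0.0
```

```bash
python3 - <<'E'
from h import *
import pickle
s=env.state();im=env.snapshot("wrist");cv2.imwrite("pics/w9.png",im[:,:,::-1]);pickle.dump(s,open("w9.pkl","wb"))
print(s["ee_pos"],s["joints"])
c=cam("wrist",s);R=s["orientation"]
u=proj(c,np.array([.594,-.192,.143])-0*R[:,0]);print(u)
g=cv2.cvtColor(im,cv2.COLOR_RGB2GRAY)
x,y=np.round(u).astype(int)
a=im[max(0,y-90):y+90,x-100:x+100,::-1]
sc=cv2.resize(env.snapshot("scene")[130:250,220:340,::-1],(360,360),interpolation=cv2.INTER_CUBIC)
A=cv2.resize(a,None,fx=2.2,fy=2.2,interpolation=cv2.INTER_CUBIC)
A=cv2.convertScaleAbs(A,alpha=1.5)
h=max(A.shape[0],360);f=lambda z:np.pad(z,((0,h-z.shape[0]),(0,0),(0,0)))
o=np.hstack([f(A),f(sc)]);cv2.imwrite("pics/v9.png",o);print(o.shape,a.shape,max(0,y-90),x-100)
E
```

```text
[ 0.5958 -0.1935  0.2869] [-0.452   0.2756  1.3426  0.      1.5169 -0.5801]
[319.2508 177.896 ]
(396, 800, 3) (180, 200, 3) 88 219
```

View pics/v9.png

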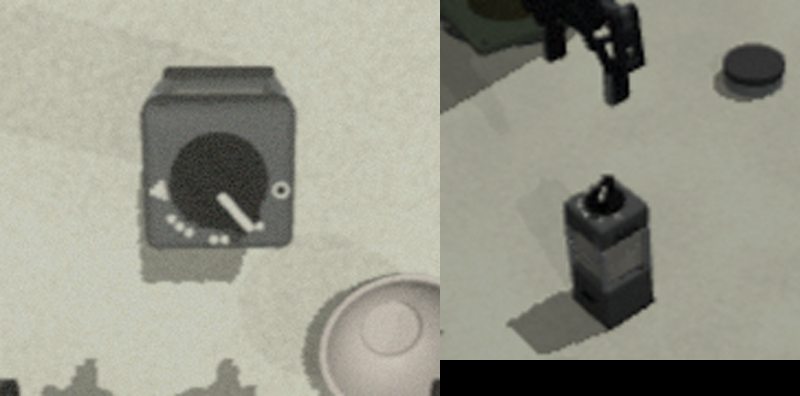

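The lantern stands upright. In the wrist crop the skirt centre is at (218,181), the pointer line runs (222,197)→(250,229) toward the one-dot mark (so "low"), and the two dots are at (218,240).

```bash
python3 - <<'E'
from h import *
import pickle
s=pickle.load(open("w9.pkl","rb"));c=cam("wrist",s);R=s["orientation"]
im=cv2.imread("pics/w9.png");g=cv2.cvtColor(im,cv2.COLOR_BGR2GRAY)
w=lambda a,b:(219+a/2.2,88+b/2.2)
print("tri",tri(c,w(293,99),cam("scene"),(220+(648-440)/3,130+209/3)))
for p in[(145,97),(293,97),(147,245),(292,245)]:print(plane(c,w(*p),.143))
print("cap",np.mean([plane(c,w(*p),.143) for p in[(145,97),(293,97),(147,245),(292,245)]],0))
x0,y0=290,140
m=(g[y0:205,x0:345]<32).astype(np.uint8)
k,lab,st,ce=cv2.connectedComponentsWithStats(m);i=1+np.argmax(st[1:,4]);print("dark",st[i],ce[i]+[x0,y0])
(cx,cy),r=cv2.minEnclosingCircle(np.argwhere(lab==i)[:,::-1].astype(np.float32));print(cx+x0,cy+y0,r,plane(c,(cx+x0,cy+y0),.148))
# pointer
roi=g[170:200,312:340];b=(roi>95).astype(np.uint8);k,lab,st,ce=cv2.connectedComponentsWithStats(b)
for i in range(1,k):
    q=np.argwhere(lab==i)[:,::-1].astype(np.float32)+[312,170]
    if len(q)<15: continue
    v=cv2.fitLine(q.astype(np.float32),cv2.DIST_L2,0,.01,.01).ravel()
    A=plane(c,v[2:],.163);B=plane(c,v[2:]+10*v[:2],.163);d=B-A
    print(len(q),v,A,np.degrees(np.arctan2(d[1],d[0])))
print("marks two dots",plane(c,w(218,240),.143),"ring",plane(c,w(281,190),.143),"tri",plane(c,w(158,190),.143))
E
```

```text
tri (array([ 0.6186, -0.149 ,  0.1331]), np.float64(0.0004386779746443312))
[ 0.5588 -0.1544  0.143 ]
[ 0.6174 -0.1468  0.143 ]
[ 0.5654 -0.2169  0.143 ]
[ 0.6271 -0.209   0.143 ]
cap [ 0.5922 -0.1818  0.143 ]
dark [24 20  8  8 21] [317.5238 163.7143]
318.0 163.5 4.609872341156006 [ 0.591  -0.1775  0.148 ]
100 [  0.746    0.6659 327.31   184.87  ] [ 0.601  -0.1917  0.163 ] -35.5153208358838
27 [  1.       0.0097 317.963  196.4444] [ 0.5943 -0.2032  0.163 ] 6.6988550293732
marks two dots [ 0.5953 -0.2107  0.143 ] ring [ 0.6186 -0.1854  0.143 ] tri [ 0.5677 -0.192   0.143 ]
```

Low it is: bar at about −42.5°, and three marks agree on the axis at (0.5925, −0.1842). Align the tool, part-descend, re-read the pose.

>>> play_rows(slide=[[0.003, 0, 0.01], [0.006, -0.001, 0.02], [0.0096, -0.002, 0.035], [0.0096, -0.002, 0.05], [0.0096, -0.002, 0.065], [0.0096, -0.002, 0.08], [0.0096, -0.002, 0.09], [0.0096, -0.002, 0.1], [0.0096, -0.002, 0.1], [0.0096, -0.002, 0.1]], spin=[-0.1, -0.2, -0.3, -0.4, -0.5, -0.6, -0.698, -0.698, -0.698, -0.698], grip=[0.8, 0.6, 0.5, 0.5, 0.5, 0.5, 0.5, 0.5, 0.5, 0.5])

```text
t: 16.7
ee_pos: [0.591, -0.1835, 0.1817]
orientation: [[-0.734, 0.679, -0.001], [0.679, 0.734, 0.0], [0.001, -0.0, -1.0]]
wrist_force: [-0.2, 0.9, 0.2]
grip_width: 0.501
finger_force: 0.0
```

```bash
python3 - <<'E'
from h import *
s=env.state();R=s["orientation"];print(s["ee_pos"],s["joints"],s["grip_width"],np.degrees(np.arctan2(R[1,1],R[0,1])))
print(R.T@(np.array([.5925,-.1842,.152])-s["ee_pos"]))
E
```

```text
[ 0.591  -0.1835  0.1817] [-0.4408  0.3405  1.4782  0.      1.324  -1.2654] 0.5009229687187641 47.24882518338822
[-0.0016  0.0005  0.0297]
```

>>> play_rows(slide=[[-0.001, 0.0005, 0.01], [-0.0015, 0.0005, 0.018], [-0.0015, 0.0005, 0.024], [-0.0015, 0.0005, 0.028], [-0.0015, 0.0005, 0.0295], [-0.0015, 0.0005, 0.0295], [-0.0015, 0.0005, 0.0295], [-0.0015, 0.0005, 0.0295], [-0.0015, 0.0005, 0.0295], [-0.0015, 0.0005, 0.0295]], spin=[0, 0, 0, 0, 0, 0, 0, 0, 0, 0], grip=[0.5, 0.5, 0.5, 0.5, 0.5, 0.4, 0.3, 0.2, 0.12, 0.05], grip_force=20)

```text
t: 17.7
ee_pos: [0.5933, -0.184, 0.1533]
orientation: [[-0.735, 0.678, 0.001], [0.678, 0.735, 0.0], [-0.001, 0.001, -1.0]]
wrist_force: [1.5, 0.8, 0.9]
grip_width: 0.127
finger_force: 21.4
```

>>> play_rows(slide=[[0, 0, 0], [0, 0, 0], [0, 0, 0], [0, 0, 0], [0, 0, 0], [0, 0, 0], [0, 0, 0], [0, 0, 0], [0, 0, 0], [0, 0, 0]], spin=[0, 0, 0, 0, 0, 0, 0, 0, 0, 0], grip=[0.05, 0.05, 0.05, 0.05, 0.05, 0.05, 0.05, 0.05, 0.05, 0.05])

```text
t: 18.7
ee_pos: [0.5931, -0.1843, 0.1533]
orientation: [[-0.735, 0.678, 0.001], [0.678, 0.735, -0.0], [-0.001, 0.0, -1.0]]
wrist_force: [2.3, 1.8, 5.4]
grip_width: 0.127
finger_force: 21.9
```

The grip stopped at about 11 mm, which matches the bar. Turn 40° clockwise.

>>> play_rows(slide=[[0, 0, 0], [0, 0, 0], [0, 0, 0], [0, 0, 0], [0, 0, 0], [0, 0, 0], [0, 0, 0], [0, 0, 0], [0, 0, 0], [0, 0, 0]], spin=[0.07, 0.15, 0.23, 0.31, 0.39, 0.47, 0.55, 0.63, 0.7, 0.72], grip=[0.05, 0.05, 0.05, 0.05, 0.05, 0.05, 0.05, 0.05, 0.05, 0.05])

```text
t: 19.7
ee_pos: [0.5928, -0.1846, 0.1531]
orientation: [[-0.104, 0.995, 0.0], [0.995, 0.104, -0.001], [-0.001, 0.0, -1.0]]
wrist_force: [1.1, 0.9, 5.1]
grip_width: 0.133
finger_force: 21.9
```

>>> play_rows(slide=[[0, 0, 0], [0, 0, 0], [0, 0, 0], [0, 0, 0], [0, 0, 0], [0, 0, 0], [0, 0, 0], [0, 0, 0], [0, 0, 0], [0, 0, 0]], spin=[0, 0, 0, 0, 0, 0, 0, 0, 0, 0], grip=[0.05, 0.05, 0.05, 0.1, 0.15, 0.2, 0.25, 0.35, 0.45, 0.5])

```text
t: 20.7
ee_pos: [0.5926, -0.1843, 0.1526]
orientation: [[-0.106, 0.994, -0.001], [0.994, 0.106, 0.0], [0.0, -0.001, -1.0]]
wrist_force: [0.3, 0.1, -0.1]
grip_width: 0.5
finger_force: 0.0
```

>>> play_rows(slide=[[0, 0, -0.01], [0, 0, -0.02], [0, 0, -0.035], [0, 0, -0.055], [0, 0, -0.08], [0, 0, -0.105], [0, 0, -0.12], [0, 0, -0.13], [0, 0, -0.135], [0, 0, -0.135]], spin=[0, 0, 0, 0, 0, 0, 0, 0, 0, 0], grip=[0.5, 0.6, 0.7, 0.8, 1, 1, 1, 1, 1, 1])

```text
t: 21.7
ee_pos: [0.5928, -0.1843, 0.288]
orientation: [[-0.106, 0.994, 0.0], [0.994, 0.106, -0.0], [-0.0, 0.0, -1.0]]
wrist_force: [-0.6, 0.2, 0.3]
grip_width: 0.997
finger_force: 0.0
```

```bash
python3 - <<'E'
from h import *
import pickle
s=env.state();im=env.snapshot("wrist");cv2.imwrite("pics/w10.png",im[:,:,::-1]);print(s["t"],s["ee_pos"])
c=cam("wrist",s)
g=cv2.cvtColor(im,cv2.COLOR_RGB2GRAY)
u=proj(c,np.array([.5925,-.1842,.15]));x,y=np.round(u).astype(int);print(u)
x0,y0=x-32,y-32;roi=g[y0:y+38,x0:x+33]
k,lab,st,ce=cv2.connectedComponentsWithStats((roi>88).astype(np.uint8))
for i in range(1,k):
    q=np.argwhere(lab==i)[:,::-1].astype(np.float32)+[x0,y0]
    if 6<len(q)<400:
        v=cv2.fitLine(q.astype(np.float32),cv2.DIST_L2,0,.01,.01).ravel()
        A=plane(c,v[2:],.163);B=plane(c,v[2:]+10*v[:2],.163);d=B-A
        print(len(q),st[i,:4]+[x0,y0,0,0],v[2:],plane(c,v[2:],.143)[:2],A[:2],"ang",np.degrees(np.arctan2(d[1],d[0])))
E
```

```text
21.7 [ 0.5928 -0.1843  0.288 ]
[321.4592 181.7703]
50 [290 181   9   9] [294.58 184.96] [ 0.5681 -0.192 ] [ 0.5692 -0.1858] ang -55.66886618052588
41 [345 180   8   8] [348.5854 183.8781] [ 0.6181 -0.1856] [ 0.6157 -0.1798] ang 8.15477171760072
93 [319 188   5  20] [321.1505 197.1183] [ 0.594  -0.2013] [ 0.5933 -0.1944] ang -82.46701664508767
53 [298 196  13  10] [303.6415 200.4151] [ 0.5779 -0.2064] [ 0.5783 -0.1991] ang -31.09410854047082
18 [337 198   5   5] [339.0555 199.8889] [ 0.6112 -0.2022] [ 0.6093 -0.1953] ang 18.03757645521153
237 [327 207  27  13] [342.0464 214.5443] [ 0.6159 -0.2168] [ 0.6137 -0.2088] ang 11.424419793414673
31 [299 211  11   9] [303.4193 215.8387] [ 0.5791 -0.2221] [ 0.5794 -0.2138] ang 40.551340088197136
19 [309 212   7   8] [311.3684 214.9474] [ 0.5866 -0.2204] [ 0.5864 -0.2122] ang 58.94063436944598
15 [313 214   8   6] [316.5333 217.2667] [ 0.5918 -0.2222] [ 0.5912 -0.2139] ang 12.392918741200576
```

The pointer now reads −82.5° against −82.6° expected for two dots. The ring and triangle marks haven't moved, the one dot is uncovered, and the gripper is clear. Handing in.

```bash
python3 -c "
from bench import env
print(env.finish_job())"
```

```text
the job is handed in; nothing more can be done
None
```

The job is handed in at about 22 s of the 58 s allowed: the lantern stands upright on its base, the selector is at the two-dot mark (pointer within about 0.1° of it in the last wrist picture), and the gripper is clear. The judge's result was not shown, and I took no final picture check of the other gear.

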